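# Find the lid that rocks and hold it home

### The job

Four tubs with identical grey lids stand in a plywood rack; one lid is not seated. Press down near the rim of one lid after another with the fingertips until you find the one that rocks, then press that lid at its middle, level and fully home, and finish while still holding it down, because its springy seal pushes it up again. Do not pull the lid up, and do not pick up or shift any of the other things on the table.

Things in the scene. Friction and masses are not known exactly. Their poses are not given: they have to be found in the camera images.
- rack: plywood rack, fixed, 86 mm in its x by 312 mm in its y, top face 40 mm above the table; origin under its centre on the table, y along the row of tubs. In it stand four white tubs, fixed, in one row, with outwardly identical round grey lids 64 mm across, flat on top (rim rounded by 2 mm), skirt 18 mm deep
- seat_1 (a point): point on the axis of the tub at place 1 of the rack (1 at the rack's +y end, 4 at its -y end; places are 76 mm apart), level with the rack's top face (40 mm above the table). The flat top of the lid is 52 to 56 mm above this point; it differs from tub to tub and says nothing about which lid is loose. Which place has the loose lid changes from start to start
- seat_2 (a point): point on the axis of the tub at place 2 of the rack (1 at the rack's +y end, 4 at its -y end; places are 76 mm apart), level with the rack's top face (40 mm above the table). The flat top of the lid is 52 to 56 mm above this point; it differs from tub to tub and says nothing about which lid is loose. Which place has the loose lid changes from start to start
- seat_3 (a point): point on the axis of the tub at place 3 of the rack (1 at the rack's +y end, 4 at its -y end; places are 76 mm apart), level with the rack's top face (40 mm above the table). The flat top of the lid is 52 to 56 mm above this point; it differs from tub to tub and says nothing about which lid is loose. Which place has the loose lid changes from start to start
- seat_4 (a point): point on the axis of the tub at place 4 of the rack (1 at the rack's +y end, 4 at its -y end; places are 76 mm apart), level with the rack's top face (40 mm above the table). The flat top of the lid is 52 to 56 mm above this point; it differs from tub to tub and says nothing about which lid is loose. Which place has the loose lid changes from start to start
- lid_rock_a (a joint): how far the loose lid, wherever it stands, is tipped about a level line through its middle, 12 mm below its top: 0 level, stops at -0.15 and 0.15 rad. It tips any way, by one joint or both, with a soft spring (0.25 N m/rad: about 2 N on the lid 22 mm from its centre tips it fully, that point sinking 3 mm) and comes back level when let go. The lines' directions are unknown. The three sound lids do not give at all
- lid_rock_b (a joint): how far the loose lid, wherever it stands, is tipped about the level line at right angles to that of lid_rock_a through its middle, 12 mm below its top: 0 level, stops at -0.15 and 0.15 rad. It tips any way, by one joint or both, with a soft spring (0.25 N m/rad: about 2 N on the lid 22 mm from its centre tips it fully, that point sinking 3 mm) and comes back level when let go. The lines' directions are unknown. The three sound lids do not give at all
- lid_drop (a joint): how far the loose lid, wherever it stands, has been pressed down: 0 as it stands, 0.005 m fully home against a hard stop. A springy seal resists with 4 N at first and 8 N fully home and pushes it up again when let go
- lid_lift (a joint): how far the loose lid has been pulled up off its tub: 0 as it stands (m); must stay there
- pot_small: small white lidded paint pot, 52 mm across and 52 tall, in front of the rack; loose, bystander; origin under its centre
- used_tube: small used paint tube lying flat, 79 mm long, 26 wide, 16 high, in front of the rack; loose, bystander; origin under its centre
- marker: marker pen lying down, 135 mm long, 17 thick, in front of the rack; loose, bystander; origin under its centre

How it is judged:
On the way:
1. the loose lid has been made to rock: tipped by more than 0.05 rad by a press near its rim ((value of joint any of lid_rock_a, lid_rock_b above 0.05 rad or value of joint any of lid_rock_a, lid_rock_b below -0.05 rad)), for 0.05 s.
At the end, for the whole second after the job is handed in: the loose lid is held down against its spring, more than 4 of its 5 mm, level within 0.08 rad about both of its lines, and not pulled up (value of joint lid_drop above 0.004 m and value of joint lid_rock_a between -0.08 and 0.08 rad and value of joint lid_rock_b between -0.08 and 0.08 rad and value of joint lid_lift below 0.002 m); the arm keeps its last pose, push and grip.
It fails at once if the loose lid is pulled up off its tub by more than 4 mm (value of joint lid_lift above 0.004 m).
It fails at once if a loose bystander is shifted or lifted by more than 15 mm (distance of any of pot_small, used_tube, marker from where it was at the start of the episode above 0.015 m).
It also fails if it takes over 45 s, if anything falls off the work surface, if the arm or the gripper's body presses on something with over 40 N, if the wrist force passes 120 N, or if a joint passes its speed limit or range.

### The arm

A 7-joint arm with a two-finger parallel gripper is mounted at the origin on the work surface; the furniture and walls round the work are solid. World frame = base frame: x ahead of the robot, y to its left, z up, the work surface at z = 0. Lengths are in m, angles in rad, forces in N, time in s.
With the tool pointing down it reaches from about 0.425 to 0.925 m from the base axis. Payload 6.8 kg.
Tool frame: the origin (TCP) lies on the centre line of the jaws, within the pads' length; the fingertips stand 11 mm ahead of it and the grasp point (between the pads) lies 8 mm behind it; z points along the fingers, y is the direction in which the jaws open and shut (so a half turn about z gives the same grasp; the last joint's range is limited). The gripper opens to 85 mm and grips with 20 to 120 N. Pads are 22 mm wide; open, the fingers measure 114 mm over their backs; the gripper's body (76 mm by 85 mm) begins 54 mm behind the grasp point. The pads swing forward as they close: fully open they stand 13 mm farther back than shut.
Start: joints at [-1.443, 0.477, 0.022, 1.555, -0.011, 1.109, -0.083], TCP at [0.158, 0.656, 0.242] pointing down, gripper open.
Joint ranges: [-2.96, 2.96], [-0.34, 2.1], [-1.41, 1.46], [0.24, 2.44], [-1.37, 4.51], [0.17, 1.92], [-2.96, 2.96]. Speed limits (rad/s): [2.39, 2.39, 3.14, 3.14, 3.14, 3.14, 3.14].

### API

Orientations are given as a rotation vector (axis times angle).
In Python, from bench import r gives the robot as it stands.
- The arm moves only by the tool send_rows, never from a script. Its argument "deltas" is a list of rows, each a list of 7 numbers: the opening, from 0 (shut) to 1 (fully open), then the shift along the tool's x, y, z as a fraction of full scale, then the turn, a rotation vector about the tool's x, y, z as a fraction of full scale. In form: [[hand, x, y, z, ax, ay, az], ...]. A call has 1 to 20 rows; each row is the pose to reach, as a shift and turn from the pose commanded when the call began, along the tool's axes at that moment, turning the shorter way round; what a row does not reach only later rows make up. Full scale, the value 1, is 150 mm for a shift and 180 degrees for a turn. A row lasts 1/12 s, in which the tool goes at most 41.7 mm and 7.16 degrees, less where a joint would pass 70% of its speed; a pose out of reach is approached as far as the arm can. A call with a number of a shift or a turn outside -1 to 1 is refused whole. A call with a gripper value outside its range is refused whole. The fingers move at their own pace and stop on an object; "squeeze" is the grip in N (left out, the last holds). Time passes only in rows, so rows that repeat a pose let the fingers close. It gives the time, the measured TCP pose, the force and the opening at its end, in the units of the state.
- r.get_obs(): the state, without advancing time (a new reading comes with each control period).
- r.grab_frame(name): name is "side" or "top"; returns a dict with "pixels" (480x640x3 uint8, red, green, blue), "camera_matrix" (3x3 intrinsics, pixels), "dist_coeffs" ([k1, k2, p1, p2, k3] as OpenCV has them; the pictures are not rectified), "rvec" (rotation vector, rad) and "tvec" (3), from world to camera coordinates, as OpenCV has them. Camera axes: x right, y down, z forward; pixel columns grow to the right and rows downward; lengths in m; the calibration is good to about 2 mm. A picture is of the moment at which its call begins. There is no depth.
- r.hand_in(): hands the job in, once; it reports no verdict.
The state is a dict: "clock": time; "joints": joint angles; "qvel": joint speeds; "tau": joint torques, N m; "tcp_pos": TCP position; "orientation": TCP orientation; "contact_force": force on the tool from outside, world axes, zero at the start; "moment": the same for the moment, N m; "grip_width": finger opening in m.
Only numpy, scipy, OpenCV 4.12 (cv2) and the standard library are available. Lean on these libraries where they do the work, as an engineer would, in place of code of your own. Each camera call takes 0.05 s, during which the arm holds its last target. There are 200 camera calls.

## Working session

There is one attempt and no reset: what is moved stays moved. The work goes in short steps, Python scripts to look and compute and a tool call to move; the robot and the scene stay as the last step left them, time stands still between calls to the robot, and variables do not carry over. Pictures are saved under pics/ and viewed, about 8 in all and at most 12, crops included, and the job is handed in when it is done.

Besides the shell and the picture viewer there is one more tool, called after "Emit:" in YAML: its name, and indented under it one key for each argument. send_rows: Moves the arm, as the interface text tells. Shift numbers are shares of 150 mm and turn numbers shares of 180 degrees, none past 1 either way. Its arguments: {"type":"object","properties":{"deltas":{"type":"array","items":{"type":"array","items":{"type":"number"}}},"squeeze":{"type":"number"}},"required":["deltas"]}

```bash
ls; mkdir -p pics; python3 - <<'E'
from bench import r
import cv2,pickle
for n in("top","side"):
    f=r.grab_frame(n); pickle.dump(f,open(f"{n}.pkl","wb")); cv2.imwrite(f"pics/{n}0.png",f["pixels"][:,:,::-1])
    print(n,f["camera_matrix"],f["dist_coeffs"],f["rvec"],f["tvec"])
print(r.get_obs())
E
```

```text
pics
top [[612.89983909   0.         316.44689626]
 [  0.         612.89983909 248.91424938]
 [  0.           0.           1.        ]] [0.02188902 0.         0.         0.         0.        ] [ 2.18129283 -2.13651465  0.09801658] [-0.12667296  0.4721841   0.96464488]
side [[591.23039399   0.         309.9292626 ]
 [  0.         591.23039399 239.64306278]
 [  0.           0.           1.        ]] [-0.00173119  0.          0.          0.          0.        ] [ 0.01211417 -2.59657793  1.72595131] [0.46108367 0.1096152  0.73850965]
{'clock': 0.1, 'joints': array([-1.44309622,  0.47776505,  0.02234361,  1.55634813, -0.01145361,
        1.1092907 , -0.08307169]), 'qvel': array([ 2.41362339e-04, -1.81175563e-03,  4.63104303e-05, -4.39116148e-03,
        5.04569298e-04,  8.03069773e-04, -3.17392367e-04]), 'tau': array([ 3.87819091e-03, -5.97758818e+01,  1.61332302e+00, -2.81952935e+01,
        1.27765507e-02,  5.11775783e-03, -6.45438305e-06]), 'tcp_pos': array([0.15759705, 0.65581704, 0.2413929 ]), 'orientation': array([-3.69426068e-01, -3.11976246e+00,  2.64338033e-03]), 'contact_force': array([-0.57270625,  0.56671653,  0.17622715]), 'moment': array([-0.00739794, -0.02419858,  0.02473771]), 'grip_width': 0.08543053305972491}
```

View pics/top0.png

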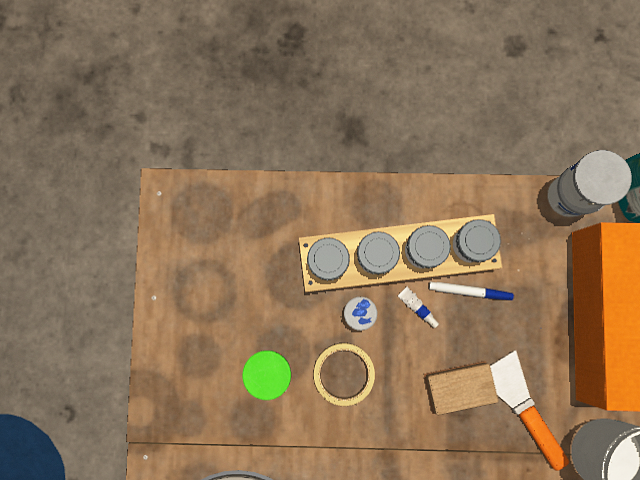

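View pics/side0.png

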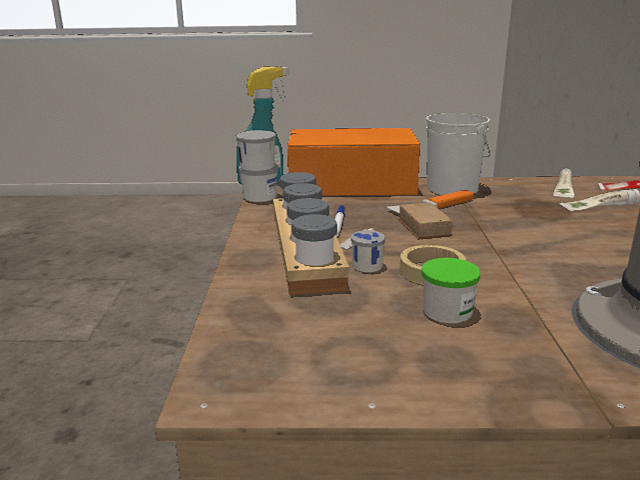

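The top view shows four grey lids in a row at about (328,259), (378,253), (428,246) and (478,241). The pot, tube and marker are just below them. The side view shows the same row running away from the camera, with a clear area above it.

```bash
cat >h.py <<'E'
import cv2,numpy as np,pickle
def load(n): return pickle.load(open(n+".pkl","rb"))
def ray(f,uv,z):
    R=cv2.Rodrigues(np.array(f["rvec"]))[0]; C=-R.T@np.array(f["tvec"]).ravel()
    p=cv2.undistortPoints(np.array(uv,float).reshape(-1,1,2),np.array(f["camera_matrix"]),np.array(f["dist_coeffs"])).reshape(-1,2)
    d=np.c_[p,np.ones(len(p))]@R
    return C+d*((z-C[2])/d[:,2])[:,None]
def proj(f,P): return cv2.projectPoints(np.array(P,float).reshape(-1,1,3),np.array(f["rvec"]),np.array(f["tvec"]),np.array(f["camera_matrix"]),np.array(f["dist_coeffs"]))[0].reshape(-1,2)
E
python3 - <<'E'
from h import *
f=load("top"); im=f["pixels"]; hsv=cv2.cvtColor(im,cv2.COLOR_RGB2HSV)
m=((hsv[...,1]<60)&(hsv[...,2]>90)&(hsv[...,2]<200)).astype(np.uint8)*255
roi=np.zeros_like(m); roi[210:300,295:510]=255
m=cv2.morphologyEx(m&roi,cv2.MORPH_OPEN,np.ones((5,5)))
cs=cv2.findContours(m,0,2)[0]; P=[]
for c in cs:
    if cv2.contourArea(c)<500: continue
    w=ray(f,c.reshape(-1,2),0.094)[:,:2].astype(np.float32)
    ctr,rad=cv2.minEnclosingCircle(w); P.append(ctr); print(ctr,rad*1e3,w.ptp(0) if hasattr(w,'ptp') else np.ptp(w,0))
P=np.array(sorted(P,key=lambda p:-p[1])); print(P,np.linalg.norm(np.diff(P,axis=0),axis=1))
# rack outline
y=((hsv[...,0]>14)&(hsv[...,0]<32)&(hsv[...,1]>70)&(hsv[...,2]>170)).astype(np.uint8)*255
y&=roi; hull=cv2.findNonZero(y); w=ray(f,hull.reshape(-1,2),0.04)[:,:2].astype(np.float32)
print(cv2.minAreaRect(w))
d=P[0]-P[-1]; print("row dir deg",np.degrees(np.arctan2(d[1],d[0])))
s=load("side"); print(proj(s,[[*p,.094] for p in P]), proj(f,[[*p,.094] for p in P]))
from scipy.spatial.transform import Rotation as R
from bench import r
print(R.from_rotvec(r.get_obs()["orientation"]).as_matrix())
E
```

```text
(0.45394814014434814, -0.1356583833694458) 31.585659831762314 [0.06036171 0.06011234]
(0.4646078050136566, -0.21061456203460693) 31.436927616596222 [0.06032041 0.0598295 ]
(0.47598797082901, -0.28606295585632324) 31.50426596403122 [0.06037551 0.0595926 ]
(0.48640239238739014, -0.3604906499385834) 31.918954104185104 [0.06038567 0.0608215 ]
[[ 0.45394814 -0.13565838]
 [ 0.46460781 -0.21061456]
 [ 0.47598797 -0.28606296]
 [ 0.48640239 -0.36049065]] [0.07571035 0.07630182 0.07515279]
((0.4673555791378021, -0.2538464069366455), (0.14161129295825958, 0.3288441002368927), 1.0727084875106812)
row dir deg 98.21383724908436
[[315.9137028  220.90698668]
 [309.46998048 203.47617283]
 [303.51426763 188.43295855]
 [298.8765645  175.55674813]] [[328.02049329 257.98991227]
 [378.27165093 251.90254771]
 [428.92490291 245.33740337]
 [479.00377377 239.38983205]]
[[-9.72343685e-01  2.33554501e-01 -2.30128303e-04]
 [ 2.33554555e-01  9.72342270e-01 -1.66735179e-03]
 [-1.65654038e-04 -1.67498649e-03 -9.99998583e-01]]
```

```bash
cat >>h.py <<'E'
from scipy.spatial.transform import Rotation as R
def row(p,yaw,q,yawq,hand=0):
    """tool down, tool-y at yaw deg: row numbers from (p,yaw) to (q,yawq)"""
    a=np.radians(yaw); y=np.array([np.cos(a),np.sin(a),0]); z=np.array([0,0,-1.]); x=np.cross(y,z)
    d=np.array(q)-p; t=-((yawq-yaw+180)%360-180)/180
    return [hand]+[round(float(v),3) for v in (d@x/.15,d@y/.15,d@z/.15)]+[0,0,round(t,3)]
E
python3 - <<'E'
from h import *
p=np.array([.1576,.6558,.242]); yaw=76.5
c=np.array([.47024,-.24821]);u=np.array([-.1428,.9898])
for i,s in enumerate([.114,.038,-.038,-.114]): print(i+1,c+s*u)
for q,yq in [((.26,.56,.24),50),((.36,.46,.24),25),((.43,.35,.24),0),((.48,.22,.22),-25),((.50,.10,.20),-50),((.48,-.02,.17),-70),((.454,-.1354,.14),-81.8)]:
    g=row(p,yaw,q,yq); print(q,g, np.linalg.norm(np.array(q)-p)/.0417, abs(yq-yaw)/7.16); p=np.array(q);yaw=yq
E
```

```text
1 [ 0.4539608 -0.1353728]
2 [ 0.4648136 -0.2105976]
3 [ 0.4756664 -0.2858224]
4 [ 0.4865192 -0.3610472]
(0.26, 0.56, 0.24) [0, -0.813, -0.462, 0.013, 0, 0, 0.147] 3.3630817194284144 3.701117318435754
(0.36, 0.46, 0.24) [0, -0.939, -0.082, 0.0, 0, 0, 0.139] 3.391399430151307 3.4916201117318435
(0.43, 0.35, 0.24) [0, -0.862, 0.113, 0.0, 0, 0, 0.139] 3.126715781871775 3.4916201117318435
(0.48, 0.22, 0.22) [0, -0.867, 0.333, 0.133, 0, 0, 0.139] 3.3743998272111 3.4916201117318435
(0.5, 0.1, 0.2) [0, -0.669, 0.459, 0.133, 0, 0, 0.139] 2.9565534786421948 3.4916201117318435
(0.48, -0.02, 0.17) [0, -0.616, 0.527, 0.2, 0, 0, 0.111] 3.0047875506334933 2.793296089385475
(0.454, -0.1354, 0.14) [0, -0.426, 0.664, 0.2, 0, 0, 0.066] 2.9265595973491414 1.6480446927374297
```

Emit:
send_rows:
  deltas:
    - [0, -0.813, -0.462, 0.013, 0, 0, 0.147]
    - [0, -0.813, -0.462, 0.013, 0, 0, 0.147]
    - [0, -0.813, -0.462, 0.013, 0, 0, 0.147]
    - [0, -0.813, -0.462, 0.013, 0, 0, 0.147]
    - [0, -0.813, -0.462, 0.013, 0, 0, 0.147]
  squeeze: 40

```text
clock: 0.52
tcp_pos: [0.2654, 0.5561, 0.2402]
orientation: [1.091, 2.943, -0.003]
contact_force: [0.4, 1.1, 0.2]
grip_width: 0.0254
```

Emit:
send_rows:
  deltas:
    - [0, -0.939, -0.082, 0, 0, 0, 0.139]
    - [0, -0.939, -0.082, 0, 0, 0, 0.139]
    - [0, -0.939, -0.082, 0, 0, 0, 0.139]
    - [0, -0.939, -0.082, 0, 0, 0, 0.139]
    - [0, -0.939, -0.082, 0, 0, 0, 0.139]

```text
clock: 0.93
tcp_pos: [0.3639, 0.4567, 0.2404]
orientation: [1.699, 2.64, -0.001]
contact_force: [1.0, -0.7, -0.1]
grip_width: 0.0004
```

Emit:
send_rows:
  deltas:
    - [0, -0.862, 0.113, 0, 0, 0, 0.139]
    - [0, -0.862, 0.113, 0, 0, 0, 0.139]
    - [0, -0.862, 0.113, 0, 0, 0, 0.139]
    - [0, -0.862, 0.113, 0, 0, 0, 0.139]
    - [0, -0.862, 0.113, 0, 0, 0, 0.139]

```text
clock: 1.35
tcp_pos: [0.4312, 0.3487, 0.2404]
orientation: [2.227, 2.215, -0.0]
contact_force: [-0.6, 0.5, 0.1]
grip_width: 0.0002
```

Emit:
send_rows:
  deltas:
    - [0, -0.867, 0.333, 0.133, 0, 0, 0.139]
    - [0, -0.867, 0.333, 0.133, 0, 0, 0.139]
    - [0, -0.867, 0.333, 0.133, 0, 0, 0.139]
    - [0, -0.867, 0.333, 0.133, 0, 0, 0.139]
    - [0, -0.867, 0.333, 0.133, 0, 0, 0.139]

```text
clock: 1.77
tcp_pos: [0.4805, 0.2179, 0.2198]
orientation: [2.653, 1.681, -0.002]
contact_force: [-0.7, -0.1, -1.2]
grip_width: 0.0001
```

Emit:
send_rows:
  deltas:
    - [0, -0.669, 0.459, 0.133, 0, 0, 0.139]
    - [0, -0.669, 0.459, 0.133, 0, 0, 0.139]
    - [0, -0.669, 0.459, 0.133, 0, 0, 0.139]
    - [0, -0.669, 0.459, 0.133, 0, 0, 0.139]
    - [0, -0.669, 0.459, 0.133, 0, 0, 0.139]

```text
clock: 2.18
tcp_pos: [0.4999, 0.1012, 0.2001]
orientation: [-2.952, -1.074, 0.001]
contact_force: [0.6, 1.9, -0.4]
grip_width: -0.0001
```

Emit:
send_rows:
  deltas:
    - [0, -0.616, 0.527, 0.2, 0, 0, 0.111]
    - [0, -0.616, 0.527, 0.2, 0, 0, 0.111]
    - [0, -0.616, 0.527, 0.2, 0, 0, 0.111]
    - [0, -0.616, 0.527, 0.2, 0, 0, 0.111]
    - [0, -0.616, 0.527, 0.2, 0, 0, 0.111]

```text
clock: 2.6
tcp_pos: [0.4798, -0.0183, 0.17]
orientation: [-3.092, -0.552, 0.001]
contact_force: [-0.7, 0.1, -0.8]
grip_width: 0.0004
```

```bash
python3 - <<'E'
from h import *
print(row(np.array([.48,-.02,.17]),-70,(.4797,-.1317,.130),-81.8))
E
```

```text
[0, -0.257, 0.699, 0.267, 0, 0, 0.066]
```

Emit:
send_rows:
  deltas:
    - [0, -0.257, 0.699, 0.267, 0, 0, 0.066]
    - [0, -0.257, 0.699, 0.267, 0, 0, 0.066]
    - [0, -0.257, 0.699, 0.267, 0, 0, 0.066]
    - [0, -0.257, 0.699, 0.267, 0, 0, 0.066]
    - [0, -0.257, 0.699, 0.267, 0, 0, 0.066]
    - [0, -0.257, 0.699, 0.267, 0, 0, 0.066]

```text
clock: 3.1
tcp_pos: [0.481, -0.1282, 0.1303]
orientation: [-3.132, -0.232, -0.0]
contact_force: [0.0, 0.3, -0.5]
grip_width: -0.0001
```

Emit:
send_rows:
  deltas:
    - [0, 0, 0, 0.04, 0, 0, 0]
    - [0, 0, 0, 0.067, 0, 0, 0]
    - [0, 0, 0, 0.067, 0, 0, 0]
    - [0, 0, 0, 0.067, 0, 0, 0]

```text
clock: 3.43
tcp_pos: [0.4795, -0.13, 0.1201]
orientation: [-3.133, -0.225, 0.001]
contact_force: [0.4, 0.8, 0.2]
grip_width: 0.0001
```

```bash
python3 - <<'E'
from bench import r
import cv2,pickle
f=r.grab_frame("side"); pickle.dump(f,open("side1.pkl","wb")); cv2.imwrite("pics/side1.png",cv2.resize(f["pixels"][100:300,220:420,::-1],(600,600)))
E
```

```text
(no output)
```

View pics/side1.png

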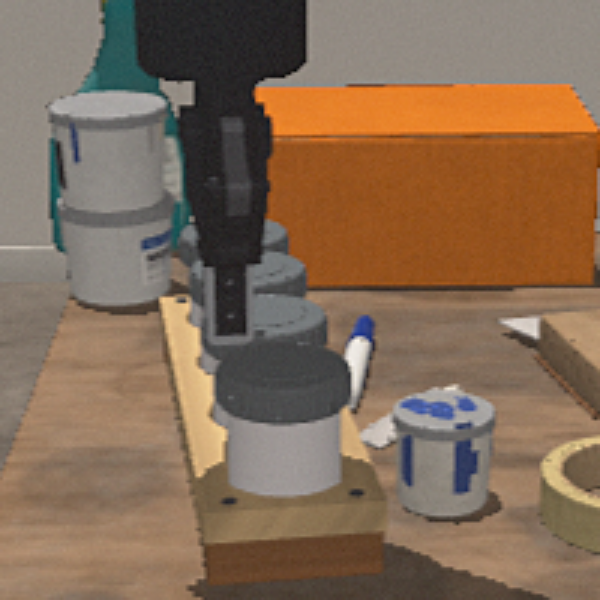

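The fingertips show at crop (228,340), just above the far-left rim of lid 1. I'll lower them in small steps.

Emit:
send_rows:
  deltas:
    - [0, 0, 0, 0.033, 0, 0, 0]
    - [0, 0, 0, 0.067, 0, 0, 0]
    - [0, 0, 0, 0.067, 0, 0, 0]

```text
clock: 3.73
tcp_pos: [0.4789, -0.131, 0.1094]
orientation: [-3.133, -0.222, 0.002]
contact_force: [-0.6, 1.1, 0.1]
grip_width: 0.0
```

Emit:
send_rows:
  deltas:
    - [0, 0, 0, 0.013, 0, 0, 0]
    - [0, 0, 0, 0.013, 0, 0, 0]

```text
clock: 3.9
tcp_pos: [0.4793, -0.1313, 0.108]
orientation: [-3.134, -0.221, 0.001]
contact_force: [-0.1, 0.2, 0.4]
grip_width: -0.0002
```

Emit:
send_rows:
  deltas:
    - [0, 0, 0, 0.013, 0, 0, 0]
    - [0, 0, 0, 0.013, 0, 0, 0]

```text
clock: 4.07
tcp_pos: [0.4794, -0.1312, 0.1062]
orientation: [-3.134, -0.221, 0.0]
contact_force: [-0.1, 0.6, 0.2]
grip_width: 0.0
```

Emit:
send_rows:
  deltas:
    - [0, 0, 0, 0.013, 0, 0, 0]
    - [0, 0, 0, 0.013, 0, 0, 0]

```text
clock: 4.23
tcp_pos: [0.4796, -0.1314, 0.1056]
orientation: [-3.132, -0.221, -0.0]
contact_force: [-4.8, 3.0, 17.5]
grip_width: 0.0001
```

Force rises to 17.5 N within 0.6 mm, so lid 1 is sound. Moving to lid 2.

Emit:
send_rows:
  deltas:
    - [0, 0, 0, -0.093, 0, 0, 0]
    - [0, 0, 0.507, -0.093, 0, 0, 0]
    - [0, 0, 0.507, -0.093, 0, 0, 0]
    - [0, 0, 0.507, -0.093, 0, 0, 0]
    - [0, 0, 0.507, -0.06, 0, 0, 0]
    - [0, 0, 0.507, -0.026, 0, 0, 0]
    - [0, 0, 0.507, -0.026, 0, 0, 0]
    - [0, 0, 0.507, -0.026, 0, 0, 0]

```text
clock: 4.9
tcp_pos: [0.4897, -0.2051, 0.1075]
orientation: [-3.132, -0.224, 0.002]
contact_force: [0.6, 0.2, 0.9]
grip_width: 0.0002
```

Emit:
send_rows:
  deltas:
    - [0, 0, 0, 0.013, 0, 0, 0]
    - [0, 0, 0, 0.013, 0, 0, 0]

```text
clock: 5.07
tcp_pos: [0.4902, -0.2057, 0.1061]
orientation: [-3.133, -0.223, 0.001]
contact_force: [-0.0, -0.3, -0.4]
grip_width: 0.0004
```

Emit:
send_rows:
  deltas:
    - [0, 0, 0, 0.01, 0, 0, 0]
    - [0, 0, 0, 0.01, 0, 0, 0]

```text
clock: 5.23
tcp_pos: [0.4904, -0.2061, 0.1052]
orientation: [-3.133, -0.222, -0.001]
contact_force: [-0.0, 0.7, 4.3]
grip_width: 0.0003
```

Emit:
send_rows:
  deltas:
    - [0, 0, 0, 0.01, 0, 0, 0]
    - [0, 0, 0, 0.01, 0, 0, 0]

```text
clock: 5.4
tcp_pos: [0.4905, -0.2062, 0.1051]
orientation: [-3.131, -0.221, -0.001]
contact_force: [-4.8, 4.2, 22.2]
grip_width: -0.0
```

Lid 2 is also hard (22 N with no sinking). On to lid 3.

Emit:
send_rows:
  deltas:
    - [0, 0, 0, -0.1, 0, 0, 0]
    - [0, 0, 0.507, -0.1, 0, 0, 0]
    - [0, 0, 0.507, -0.1, 0, 0, 0]
    - [0, 0, 0.507, -0.1, 0, 0, 0]
    - [0, 0, 0.507, -0.066, 0, 0, 0]
    - [0, 0, 0.507, -0.033, 0, 0, 0]
    - [0, 0, 0.507, -0.033, 0, 0, 0]
    - [0, 0, 0.507, -0.033, 0, 0, 0]

```text
clock: 6.07
tcp_pos: [0.5006, -0.2802, 0.1075]
orientation: [-3.132, -0.224, 0.002]
contact_force: [-0.2, 0.7, -0.5]
grip_width: -0.0002
```

Emit:
send_rows:
  deltas:
    - [0, 0, 0, 0.013, 0, 0, 0]
    - [0, 0, 0, 0.013, 0, 0, 0]

```text
clock: 6.23
tcp_pos: [0.5011, -0.281, 0.1064]
orientation: [-3.133, -0.223, -0.0]
contact_force: [-0.3, -0.7, -0.0]
grip_width: -0.0002
```

Emit:
send_rows:
  deltas:
    - [0, 0, 0, 0.01, 0, 0, 0]
    - [0, 0, 0, 0.01, 0, 0, 0]

```text
clock: 6.4
tcp_pos: [0.5012, -0.2811, 0.1063]
orientation: [-3.132, -0.222, -0.001]
contact_force: [-3.5, 4.7, 15.2]
grip_width: -0.0003
```

Emit:
send_rows:
  deltas:
    - [0, 0, 0, 0.01, 0, 0, 0]
    - [0, 0, 0, 0.01, 0, 0, 0]

```text
clock: 6.57
tcp_pos: [0.5012, -0.2812, 0.1061]
orientation: [-3.131, -0.222, -0.003]
contact_force: [-8.6, 7.5, 30.5]
grip_width: 0.0001
```

Lid 3 is hard too, which leaves lid 4 as the loose one. I'll check by pressing it.

Emit:
send_rows:
  deltas:
    - [0, 0, 0, -0.1, 0, 0, 0]
    - [0, 0, 0.507, -0.1, 0, 0, 0]
    - [0, 0, 0.507, -0.1, 0, 0, 0]
    - [0, 0, 0.507, -0.1, 0, 0, 0]
    - [0, 0, 0.507, -0.066, 0, 0, 0]
    - [0, 0, 0.507, -0.033, 0, 0, 0]
    - [0, 0, 0.507, -0.033, 0, 0, 0]
    - [0, 0, 0.507, -0.033, 0, 0, 0]

```text
clock: 7.23
tcp_pos: [0.5115, -0.3553, 0.1074]
orientation: [-3.132, -0.224, 0.002]
contact_force: [-0.2, 0.3, -0.0]
grip_width: -0.0001
```

Emit:
send_rows:
  deltas:
    - [0, 0, 0, 0.013, 0, 0, 0]
    - [0, 0, 0, 0.013, 0, 0, 0]

```text
clock: 7.4
tcp_pos: [0.5117, -0.3562, 0.1061]
orientation: [-3.133, -0.223, 0.0]
contact_force: [-0.5, 0.2, 0.7]
grip_width: 0.0002
```

Emit:
send_rows:
  deltas:
    - [0, 0, 0, 0.01, 0, 0, 0]
    - [0, 0, 0, 0.01, 0, 0, 0]

```text
clock: 7.57
tcp_pos: [0.5116, -0.3568, 0.1048]
orientation: [-3.134, -0.222, 0.0]
contact_force: [-0.3, 0.4, -0.5]
grip_width: -0.0004
```

Emit:
send_rows:
  deltas:
    - [0, 0, 0, 0.01, 0, 0, 0]
    - [0, 0, 0, 0.01, 0, 0, 0]

```text
clock: 7.73
tcp_pos: [0.5118, -0.3571, 0.1034]
orientation: [3.134, 0.222, 0.001]
contact_force: [1.3, 0.6, 0.7]
grip_width: -0.0003
```

Emit:
send_rows:
  deltas:
    - [0, 0, 0, 0.01, 0, 0, 0]
    - [0, 0, 0, 0.01, 0, 0, 0]

```text
clock: 7.9
tcp_pos: [0.5124, -0.3571, 0.1021]
orientation: [3.133, 0.222, 0.002]
contact_force: [1.3, 0.8, 2.4]
grip_width: 0.0
```

Emit:
send_rows:
  deltas:
    - [0, 0, 0, 0.007, 0, 0, 0]
    - [0, 0, 0, 0.007, 0, 0, 0]

```text
clock: 8.07
tcp_pos: [0.5126, -0.357, 0.1012]
orientation: [3.133, 0.222, 0.003]
contact_force: [3.1, 1.4, 3.8]
grip_width: 0.0
```

Emit:
send_rows:
  deltas:
    - [0, 0, 0, 0.007, 0, 0, 0]
    - [0, 0, 0, 0.007, 0, 0, 0]

```text
clock: 8.23
tcp_pos: [0.5126, -0.357, 0.1001]
orientation: [3.133, 0.222, 0.003]
contact_force: [4.0, 0.8, 4.4]
grip_width: -0.0003
```

Emit:
send_rows:
  deltas:
    - [0, 0, 0, 0.007, 0, 0, 0]
    - [0, 0, 0, 0.007, 0, 0, 0]

```text
clock: 8.4
tcp_pos: [0.5125, -0.3571, 0.099]
orientation: [3.133, 0.222, 0.002]
contact_force: [4.5, 1.6, 4.7]
grip_width: 0.0001
```

```bash
python3 - <<'E'
from bench import r
import cv2
o=r.get_obs(); print(o["contact_force"],o["moment"],o["tcp_pos"])
E
```

```text
[4.51820603 1.60995919 4.71727154] [ 0.2771933  -1.10183226 -0.02599597] [ 0.51254105 -0.35706956  0.09898166]
```

Lid 4 sinks softly by about 4 mm at only 2–5 N with the force tilting outward, so it rocks. Next I'll lift off, centre over it and press.

Emit:
send_rows:
  deltas:
    - [0, 0, 0, -0.05, 0, 0, 0]
    - [0, 0, 0, -0.113, 0, 0, 0]
    - [0, -0.173, 0, -0.113, 0, 0, 0]
    - [0, -0.173, 0, -0.113, 0, 0, 0]
    - [0, -0.173, 0, -0.066, 0, 0, 0]
    - [0, -0.173, 0, -0.066, 0, 0, 0]
    - [0, -0.173, 0, -0.066, 0, 0, 0]
    - [0, -0.173, 0, -0.066, 0, 0, 0]

```text
clock: 9.07
tcp_pos: [0.4861, -0.3604, 0.1082]
orientation: [-3.133, -0.223, 0.001]
contact_force: [0.2, -0.6, 0.5]
grip_width: 0.0004
```

Emit:
send_rows:
  deltas:
    - [0, 0, 0, 0.013, 0, 0, 0]
    - [0, 0, 0, 0.013, 0, 0, 0]

```text
clock: 9.23
tcp_pos: [0.4861, -0.3605, 0.1063]
orientation: [-3.133, -0.222, 0.001]
contact_force: [0.4, 0.7, -1.4]
grip_width: -0.0001
```

Emit:
send_rows:
  deltas:
    - [0, 0, 0, 0.01, 0, 0, 0]
    - [0, 0, 0, 0.01, 0, 0, 0]

```text
clock: 9.4
tcp_pos: [0.4859, -0.3606, 0.1049]
orientation: [-3.134, -0.222, 0.001]
contact_force: [-0.3, -0.0, -0.4]
grip_width: -0.0001
```

Emit:
send_rows:
  deltas:
    - [0, 0, 0, 0.007, 0, 0, 0]
    - [0, 0, 0, 0.007, 0, 0, 0]

```text
clock: 9.57
tcp_pos: [0.4859, -0.3608, 0.1041]
orientation: [3.134, 0.222, 0.0]
contact_force: [1.0, -0.2, -0.8]
grip_width: 0.0001
```

```bash
python3 - <<'E'
from bench import r
import cv2,pickle
o=r.get_obs(); print(o["contact_force"],o["moment"],o["tcp_pos"])
T=r.grab_frame("top")["pixels"][190:290,420:540,::-1]; S=r.grab_frame("side")["pixels"][130:230,260:380,::-1]
cv2.imwrite("pics/c1.png",cv2.vconcat([cv2.resize(T,(360,300)),cv2.resize(S,(360,300))]))
E
```

```text
[ 1.02758378 -0.20343062 -0.82325387] [ 0.01584395  0.02004567 -0.01414234] [ 0.48594065 -0.36080519  0.10406944]
```

View pics/c1.png

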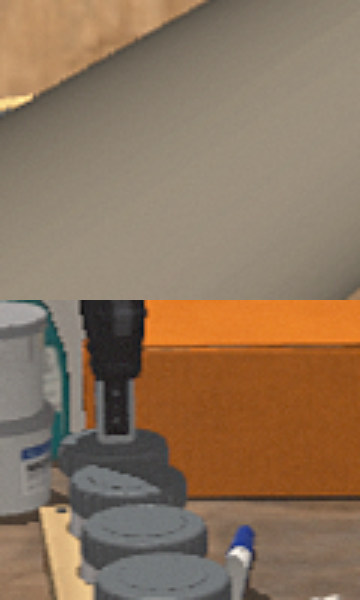

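The arm blocks the top view. In the side view the fingertips are at crop column ~116 and lid 4 spans ~60–168 (middle 114), so they are centred. I'll keep going down.

Emit:
send_rows:
  deltas:
    - [0, 0, 0, 0.007, 0, 0, 0]
    - [0, 0, 0, 0.007, 0, 0, 0]

```text
clock: 9.83
tcp_pos: [0.4859, -0.3608, 0.1033]
orientation: [3.134, 0.222, 0.0]
contact_force: [-1.0, 1.1, 4.0]
grip_width: 0.0003
```

Emit:
send_rows:
  deltas:
    - [0, 0, 0, 0.007, 0, 0, 0]
    - [0, 0, 0, 0.007, 0, 0, 0]

```text
clock: 10.0
tcp_pos: [0.486, -0.3609, 0.1022]
orientation: [3.134, 0.221, 0.001]
contact_force: [-0.3, 0.4, 4.1]
grip_width: -0.0001
```

Emit:
send_rows:
  deltas:
    - [0, 0, 0, 0.007, 0, 0, 0]
    - [0, 0, 0, 0.007, 0, 0, 0]

```text
clock: 10.17
tcp_pos: [0.486, -0.3609, 0.1012]
orientation: [3.134, 0.221, 0.0]
contact_force: [-0.6, 0.6, 5.0]
grip_width: -0.0003
```

Emit:
send_rows:
  deltas:
    - [0, 0, 0, 0.007, 0, 0, 0]
    - [0, 0, 0, 0.007, 0, 0, 0]

```text
clock: 10.33
tcp_pos: [0.486, -0.3609, 0.1002]
orientation: [3.134, 0.221, 0.001]
contact_force: [-1.7, 1.3, 5.5]
grip_width: 0.0003
```

Emit:
send_rows:
  deltas:
    - [0, 0, 0, 0.007, 0, 0, 0]
    - [0, 0, 0, 0.007, 0, 0, 0]
    - [0, 0, 0, 0.007, 0, 0, 0]

```text
clock: 10.58
tcp_pos: [0.486, -0.3609, 0.0993]
orientation: [3.134, 0.221, 0.001]
contact_force: [-0.6, 1.7, 6.6]
grip_width: -0.0
```

```bash
python3 - <<'E'
from bench import r
o=r.get_obs(); print(o["contact_force"],o["moment"],o["tcp_pos"])
E
```

```text
[-0.57191363  1.70789275  6.55151325] [0.32426429 0.31529362 0.0833827 ] [ 0.48600268 -0.36088583  0.09929682]
```

Emit:
send_rows:
  deltas:
    - [0, 0, 0, 0.007, 0, 0, 0]
    - [0, 0, 0, 0.007, 0, 0, 0]
    - [0, 0, 0, 0.007, 0, 0, 0]

```text
clock: 10.83
tcp_pos: [0.486, -0.361, 0.0987]
orientation: [-3.134, -0.221, -0.001]
contact_force: [-2.4, 2.5, 11.3]
grip_width: 0.0002
```

Emit:
send_rows:
  deltas:
    - [0, 0, 0, 0.005, 0, 0, 0]
    - [0, 0, 0, 0.005, 0, 0, 0]
    - [0, 0, 0, 0.005, 0, 0, 0]

```text
clock: 11.08
tcp_pos: [0.4861, -0.3611, 0.0986]
orientation: [-3.133, -0.221, -0.002]
contact_force: [-4.0, 3.8, 16.2]
grip_width: 0.0001
```

Emit:
send_rows:
  deltas:
    - [0, 0, 0, 0.003, 0, 0, 0]
    - [0, 0, 0, 0.003, 0, 0, 0]
    - [0, 0, 0, 0.003, 0, 0, 0]

```text
clock: 11.33
tcp_pos: [0.4861, -0.3612, 0.0985]
orientation: [-3.133, -0.221, -0.002]
contact_force: [-4.3, 4.7, 19.9]
grip_width: 0.0001
```

```bash
python3 - <<'E'
from bench import r
o=r.get_obs(); print(o["contact_force"],o["moment"],o["tcp_pos"])
E
```

```text
[-4.33495342  4.74355229 19.86341697] [ 1.06455752  1.00323053 -0.00755943] [ 0.4861053  -0.36116203  0.09854731]
```

There is a hard stop 4.8 mm below first contact, with the force rising steeply to 20 N. I'll check by camera that the lid is level.

```bash
python3 - <<'E'
from bench import r
import cv2
from h import *
S=r.grab_frame("side")["pixels"][130:230,240:360,::-1]; S0=load("side")["pixels"][130:230,240:360,::-1]
cv2.imwrite("pics/c2.png",cv2.hconcat([cv2.resize(np.ascontiguousarray(x[25:85,10:90]),(400,300),interpolation=cv2.INTER_CUBIC) for x in (S0,S)]))
print(r.get_obs()["contact_force"])
E
```

```text
[-4.94110996  4.50612124 19.88477917]
```

View pics/c2.png

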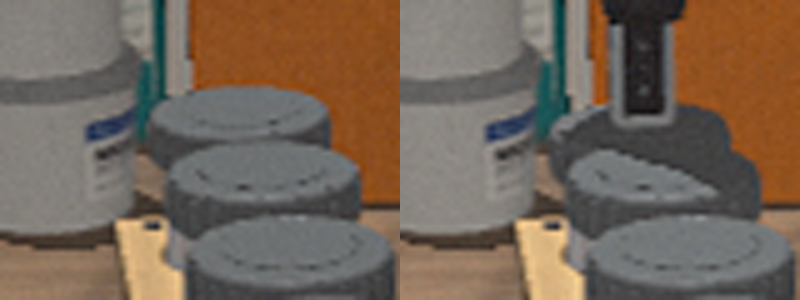

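The right half shows lid 4's top about 3 raw pixels (roughly 5 mm) lower than before. Its left and right ends are level at crop (552,135) and (730,135), with the fingers in the middle. Handing in.

```bash
python3 -c "
from bench import r
print(r.hand_in()); o=r.get_obs(); print(o['clock'],o['tcp_pos'],o['contact_force'])"
```

```text
the job is handed in; nothing more can be done
None
the job is handed in; nothing more can be done
```

The loose lid was the one at place 4. I pressed it fully down at its middle and handed the job in with the shut fingers still holding it, a little after 11 s on the robot's clock.

- **Finding the loose lid:** I pressed each lid about 26 mm off centre. Lids 1, 2 and 3 were rigid, reaching 17–30 N with almost no movement. Lid 4 sank about 4 mm at only 2–5 N, which is the rocking. I inferred the tipping from force and depth, because the joint values can't be read.
- **Pressing it home:** Lid 4 resisted with 4 N at first contact, rising to about 7 N. It met a hard stop 4.8 mm further down, where I held it with about 20 N.
- **Last checks:** The side picture shows the lid about 5 mm lower and level from left to right, with the fingers in the middle. The top camera was blocked by the arm, so level front to back rests on the stiff, flat contact and the 0.002 rad tool tilt.
- **Bystanders:** The pot, tube and marker were not touched on purpose, but I did not measure their positions again at the end. The state could not be read after handing in.

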